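# Rock the live centres and lay the worn one in the scrap tray

### The job

Check the live centres standing in the rack for worn bearings: nudge the nose of each one back and forth with the fingers, gently, to feel how far it rocks. Lift any centre whose nose is loose in its housing out of the rack and lay it on its side in the scrap tray; leave the sound ones seated in the rack and everything else as it is.

Things in the scene. Friction and masses are not known exactly. Their poses are not given: they have to be found in the camera images.
- centre_1_grip (a point): one of three look-alike steel live centres (for a lathe tailstock), about 0.6 kg, upright in the rack. This is where to grip it: on the axis of its round housing, 44 mm across, 48 mm high, 14 mm below the housing's top and 34 mm above the rack's top; z up. The housing rests on the rack; below it a taper shank 62 mm long (18 mm thick, 14 mm at the round foot) sits loosely in a socket
- nose_1: rotating nose of centre_1: a collar 18 mm across, 15 mm high, standing on the housing, with a 60 degree point 15 mm high on top. Origin: on its axis at half the collar's height, 7.5 mm above the housing's top; z up. It spins freely. All noses stand straight at the start. Over 12 N on a nose, pushed or squeezed, marks its bearing: nudge it, do not clamp it in the gripper
- centre_1_point (a point): tip of the point of nose_1, 22 mm above its origin. Sound: pushed sideways at the collar the nose gives less than 1.5 mm either way (the centre shifting in its socket). Worn: it leans over in the housing, any way, 4.5 to 6 mm either way at the collar (7 to 9 mm here) to a hard stop; only a soft seal resists (0.5 N), which brings it back near the middle when let go. Laid on its side, a worn nose sags
- centre_2_grip (a point): one of three look-alike steel live centres (for a lathe tailstock), about 0.6 kg, upright in the rack. This is where to grip it: on the axis of its round housing, 44 mm across, 48 mm high, 14 mm below the housing's top and 34 mm above the rack's top; z up. The housing rests on the rack; below it a taper shank 62 mm long (18 mm thick, 14 mm at the round foot) sits loosely in a socket
- nose_2: rotating nose of centre_2: a collar 18 mm across, 15 mm high, standing on the housing, with a 60 degree point 15 mm high on top. Origin: on its axis at half the collar's height, 7.5 mm above the housing's top; z up. It spins freely. All noses stand straight at the start. Over 12 N on a nose, pushed or squeezed, marks its bearing: nudge it, do not clamp it in the gripper
- centre_2_point (a point): tip of the point of nose_2, 22 mm above its origin. Sound: pushed sideways at the collar the nose gives less than 1.5 mm either way (the centre shifting in its socket). Worn: it leans over in the housing, any way, 4.5 to 6 mm either way at the collar (7 to 9 mm here) to a hard stop; only a soft seal resists (0.5 N), which brings it back near the middle when let go. Laid on its side, a worn nose sags
- centre_3_grip (a point): one of three look-alike steel live centres (for a lathe tailstock), about 0.6 kg, upright in the rack. This is where to grip it: on the axis of its round housing, 44 mm across, 48 mm high, 14 mm below the housing's top and 34 mm above the rack's top; z up. The housing rests on the rack; below it a taper shank 62 mm long (18 mm thick, 14 mm at the round foot) sits loosely in a socket
- nose_3: rotating nose of centre_3: a collar 18 mm across, 15 mm high, standing on the housing, with a 60 degree point 15 mm high on top. Origin: on its axis at half the collar's height, 7.5 mm above the housing's top; z up. It spins freely. All noses stand straight at the start. Over 12 N on a nose, pushed or squeezed, marks its bearing: nudge it, do not clamp it in the gripper
- centre_3_point (a point): tip of the point of nose_3, 22 mm above its origin. Sound: pushed sideways at the collar the nose gives less than 1.5 mm either way (the centre shifting in its socket). Worn: it leans over in the housing, any way, 4.5 to 6 mm either way at the collar (7 to 9 mm here) to a hard stop; only a soft seal resists (0.5 N), which brings it back near the middle when let go. Laid on its side, a worn nose sags
- rack: plywood tool rack fixed to the bench, 90 mm by 344 mm, 72 mm high: two boards with four sockets in a row along its y axis at y = -120, -40, 40 and 120 mm; the top board is 18 mm thick. Origin: centre of its underside, z up. Three sockets hold the live centres, the fourth a drill chuck, in any order
- scrap_tray: scrap tray: shallow open square grey sheet-steel tray fixed on the bench, 200 mm by 200 mm, 50 mm high, walls and floor 4 mm. Origin: centre of its underside, z up
- drill_chuck: bystander: drill chuck 45 mm in diameter standing in one socket of the rack, knurled sleeve, three-jaw cone at the top, top 129 mm above its origin, which is the foot of its shank, 10 mm above the bench. Leave it alone
- gauge_case: bystander: closed plastic gauge case 100 mm by 160 mm by 37 mm on the bench, origin at the centre of its underside
- chuck_key: bystander: T-shaped chuck key, 107 mm long, 16 mm thick, lying on the bench, origin under its middle at bench height
- oil_can: bystander: oil can 68 mm in diameter with a thin brass spout, 168 mm high in all, origin at the centre of its underside
Mind the look-alikes: they are no part of the job. Leave any purple or red look-alike of the part that bears centre_3_grip alone.

How it is judged:
By the outcome, as a careful person would: the job done as asked, in the order asked, and still so for the second after the job is handed in, with the robot touching nothing.
It also fails if it takes over 70 s, if anything falls off the work surface, if the arm or the gripper's body presses on something with over 40 N, if the wrist force passes 120 N, or if a joint passes its speed limit or range.

### The arm

A 6-joint arm with a two-finger parallel gripper is mounted at the origin on the work surface. World frame = base frame: x ahead of the robot, y to its left, z up, the work surface at z = 0. Lengths are in m, angles in rad, forces in N, time in s.
With the tool pointing down it reaches from about 0.35 to 0.975 m from the base axis. Payload 4.9 kg.
Tool frame: the origin (TCP) lies between the finger pads; the fingertips stand 25 mm ahead of it and the grasp point (between the pads) lies 6 mm ahead of it (ctrl.tip_reach is the distance from the TCP to the fingertips, in m); z points along the fingers, y is the direction in which the jaws open and shut (so a half turn about z gives the same grasp; the last joint's range is limited). The gripper opens to 85 mm and grips with 20 to 120 N. Pads are 22 mm wide; open, the fingers measure 114 mm over their backs; the gripper's body (76 mm by 85 mm) begins 54 mm behind the grasp point. The pads swing forward as they close: fully open they stand 13 mm farther back than shut.
Start: joints at [-1.245, 0.053, 1.613, -0, 1.476, -0.119], TCP at [0.269, -0.564, 0.256] pointing down, gripper open.
Joint ranges: [-3.01, 3.01], [-1.01, 2.22], [0.06, 2.58], [-1.02, 4.17], [0.09, 2.62], [-3.14, 3.14]. Speed limits (rad/s): [2.57, 2.57, 3.14, 3.14, 3.14, 3.14].

### API

Orientations are given as a rotation vector (axis times angle).
In Python, from station import get_obs, get_image, camera_params, order, ctrl gives the robot as it stands.
- The arm moves only by the tool move_arm, never from a script. Its argument "deltas" is one flat list of numbers, 5 for each row, row after row: the opening, from -1 (shut) to 1 (fully open), so that 0 is half open, then the shift along the tool's x, y, z in m, then the turn about the tool's z in degrees. In form: [fingers, tx, ty, tz, turn, fingers, tx, ty, tz, turn, ...]. A call has 1 to 10 rows; each row is the pose to reach, as a shift and turn from the pose measured when the call began, along the tool's axes at that moment; what a row does not reach only later rows make up. A row lasts 1/10 s, in which the tool goes at most 50 mm and 8.59 degrees, less where a joint would pass 70% of its speed; a pose out of reach is approached as far as the arm can. A call with a gripper value outside its range is refused whole. The fingers move at their own pace and stop on an object; "force" is the grip in N (left out, the last holds). Time passes only in rows, so rows that repeat a pose let the fingers close. It gives the time, the measured TCP pose, the force and the opening at its end, in the units of the state.
- get_obs(): the state, without advancing time (a new reading comes with each control period).
- get_image(name): name is "scene" or "top" or "wrist"; returns the picture (420x560x3 uint8, red, green, blue); there is no depth.
- camera_params(name): a dict with "camera_matrix" (3x3 intrinsics, pixels), "extrinsics" (4x4, takes a point from camera to world coordinates); the wrist camera has in their place "tool_from_camera" (4x4, takes a point from camera to tool coordinates, whose origin is the TCP and whose axes are the flange's). Camera axes: x right, y up, looking along -z (the intrinsics and any distortion apply to the point x, -y, -z); pixel columns grow to the right and rows downward; lengths in m; the calibration is good to about 2 mm. The wrist camera is an equidistant fisheye: a pixel r from the principal point sees the ray r / f radians off the axis. A picture is of the moment at which its call begins: read the wrist's pose just before it. camera_params takes no time and is no camera call.
- order.finish_job(): hands the job in, once; it reports no verdict.
The state is a dict: "t": time; "q": joint angles; "dq": joint speeds; "effort": joint torques, N m; "tool_pos": TCP position; "tool_rot": TCP orientation; "contact_force": force on the tool from outside, world axes, zero at the start; "wrist_torque": the same for the moment, N m; "opening": finger opening in m.
Only numpy, scipy, OpenCV 4.12 (cv2) and the standard library are available. Lean on these libraries where they do the work, as an engineer would, in place of code of your own. Each camera call takes 0.05 s, during which the arm holds its last target. There are 200 camera calls.

## Working session

There is one attempt and no reset: what is moved stays moved. The work goes in short steps, Python scripts to look and compute and a tool call to move; the robot and the scene stay as the last step left them, time stands still between calls to the robot, and variables do not carry over. Pictures are saved under pics/ and viewed, about 8 in all and at most 12, crops included, and the job is handed in when it is done.

Besides the shell and the picture viewer there is one more tool, called after "Emit:" as name(argument=value, ...), one argument or row to a line, values as JSON. move_arm: Moves the arm, as the interface text tells. Its arguments: {"type":"object","properties":{"deltas":{"type":"array"},"force":{"type":"number"}},"required":["deltas"]}

```bash
mkdir -p pics; ls
python3 - <<'E'
from station import *
import cv2,numpy as np
o=get_obs();print({k:np.round(v,4).tolist() for k,v in o.items()},ctrl.tip_reach)
ims=[]
for n in ("top","scene"):
    im=get_image(n);cv2.imwrite(f"pics/{n}0.png",im[:,:,::-1])
    p=camera_params(n);print(n,np.round(p["camera_matrix"],1).tolist(),np.round(p["extrinsics"],4).tolist(),[k for k in p])
E
```

```text
pics
{'t': 0.0, 'q': [-1.245, 0.0534, 1.6143, -0.0, 1.476, -0.119], 'dq': [0.0012, -0.0004, -0.0003, -0.0004, -0.0014, 0.0005], 'effort': [-0.0003, -39.3686, -37.0174, -0.0001, 0.0071, -0.0], 'tool_pos': [0.2687, -0.5636, 0.2551], 'tool_rot': [-3.0622, -0.6925, 0.0004], 'contact_force': [-0.1041, -0.1689, 0.429], 'wrist_torque': [-0.0133, -0.0126, 0.0233], 'opening': 0.0855} 0.025
top [[407.0, 0.0, 278.1], [0.0, 407.0, 209.9], [0.0, 0.0, 1.0]] [[0.0041, 0.9938, -0.1109, 0.4968], [-0.9999, 0.0057, 0.0137, -0.0106], [0.0143, 0.1108, 0.9937, 1.1762], [0.0, 0.0, 0.0, 1.0]] ['camera_matrix', 'extrinsics']
scene [[423.9, 0.0, 282.0], [0.0, 423.9, 205.7], [0.0, 0.0, 1.0]] [[0.5325, -0.5509, 0.6426, 1.2589], [0.8464, 0.3432, -0.4071, -0.3998], [0.0037, 0.7607, 0.6491, 0.7483], [0.0, 0.0, 0.0, 1.0]] ['camera_matrix', 'extrinsics']
```

View pics/top0.png

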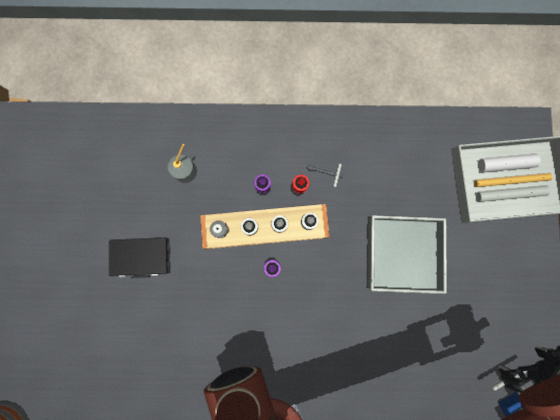

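View pics/scene0.png

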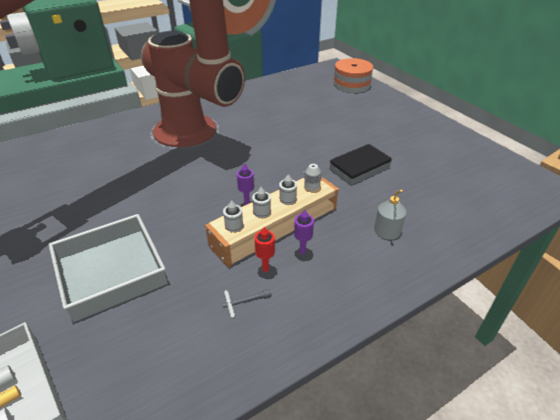

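The top view shows the rack at (265,227). The drill chuck is at (218,229), and three steel centres stand at (249,227), (280,223) and (311,220). The tray is at (408,255). The purple look-alikes at (262,183) and (272,268) and the red one at (301,183) stand on the bench and aren't part of the job. Next I'll measure the rack and check the candidates in an enlarged crop.

```bash
cat > h.py <<'E'
import numpy as np, cv2
from station import *
from scipy.spatial.transform import Rotation as R
def ray(n,u,v):
    p=camera_params(n);K=p["camera_matrix"];E=p["extrinsics"]
    d=np.linalg.inv(K)@np.array([u,v,1.]);d=E[:3,:3]@(d*[1,-1,-1]);return E[:3,3],d
def plane(n,u,v,z):
    o,d=ray(n,u,v);return o+d*(z-o[2])/d[2]
def proj(n,P):
    p=camera_params(n);c=np.linalg.inv(p["extrinsics"])@np.r_[P,1];q=p["camera_matrix"]@(c[:3]*[1,-1,-1]);return q[:2]/q[2]
E
python3 - <<'E'
from h import *
t=cv2.imread("pics/top0.png");s=cv2.imread("pics/scene0.png")
hsv=cv2.cvtColor(t,cv2.COLOR_BGR2HSV)
m=cv2.inRange(hsv,(8,50,120),(35,255,255));m[:, :190]=0;m[:,340:]=0;m[:190]=0;m[260:]=0
m=cv2.morphologyEx(m,cv2.MORPH_CLOSE,np.ones((25,25)))
c=max(cv2.findContours(m,0,2)[0],key=cv2.contourArea)
pts=np.array([plane("top",*p[0],.072)[:2] for p in c],np.float32)
r=cv2.minAreaRect(pts);print("rack",r)
b=cv2.boxPoints(r);print(b)
# tray rim: light gray
m=cv2.inRange(hsv,(0,0,150),(180,60,255));m[:, :355]=0;m[:,455:]=0;m[:205]=0;m[302:]=0
c=np.vstack(cv2.findContours(m,0,2)[0])
pts=np.array([plane("top",*p[0],.05)[:2] for p in c],np.float32)
r=cv2.minAreaRect(pts);print("tray",r)
a=cv2.resize(t[170:290,190:340],None,fx=4,fy=4,interpolation=2)
d=cv2.resize(s[150:290,190:370],None,fx=3.4,fy=3.4,interpolation=2)
cv2.imwrite("pics/cropt.png",a);cv2.imwrite("pics/crops.png",d)
E
```

```text
rack ((0.5755693316459656, 0.010981470346450806), (0.09383412450551987, 0.34613072872161865), 5.4834160804748535)
[[ 0.5123292   0.17877159]
 [ 0.5454047  -0.16577521]
 [ 0.63880944 -0.15680864]
 [ 0.605734    0.18773815]]
tray ((0.5021655559539795, -0.3881928026676178), (0.20729632675647736, 0.20870624482631683), 87.91337585449219)
```

View pics/cropt.png

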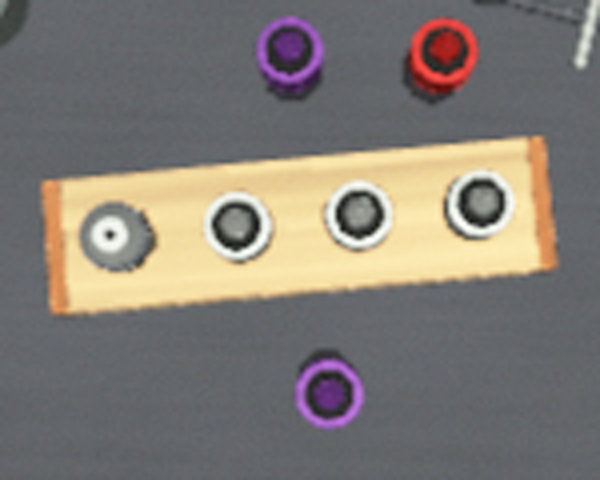

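View pics/crops.png

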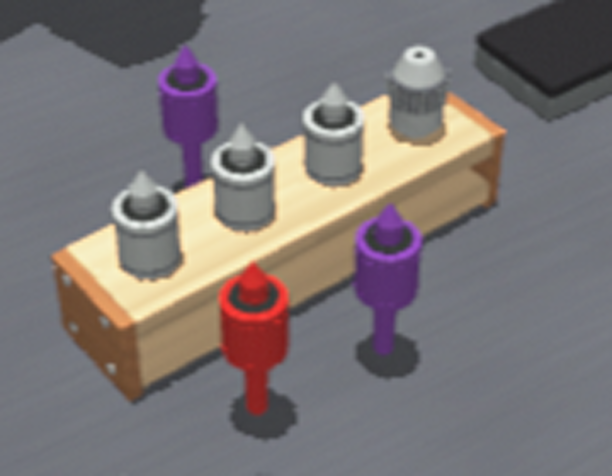

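The crop confirms it. The three steel-grey live centres in the rack are at top-view pixels (249.5,226.8), (279.5,223.8) and (310,221.2), with their points in the scene view near (288,175), (261,187) and (232,201). They fit the description because they are grey and seated in the rack. The purple and red ones stand outside it, and the chuck is in the leftmost socket. Next I'll triangulate.

Run:
```python
from h import *
t=cv2.imread("pics/top0.png");g=cv2.cvtColor(t,cv2.COLOR_BGR2GRAY)
c0=np.array([.5756,.0110]);ay=np.array([-.0956,.9954])
for off,u,sc in ((40,(249.5,226.8),(287.9,175)),(-40,(279.5,223.8),(260.9,186.8)),(-120,(310,221.2),(231.8,200.6))):
    x,y=map(round,u);w=(g[y-12:y+13,x-12:x+13]>205).astype(np.uint8)
    pts=cv2.findNonZero(w)
    (cx,cy),r=cv2.minEnclosingCircle(pts);ring=(cx+x-12,cy+y-12)
    P=plane("top",*ring,.120)[:2]
    o1,d1=ray("top",*ring);o2,d2=ray("scene",*sc)
    tipT=proj("scene",np.r_[P,.150]);pr=proj("scene",np.r_[c0+ay*off/1000,.150])
    print(off,"ring",np.round(ring,1),round(r,2),"P",P.round(4),"rack pred",(c0+ay*off/1000).round(4),"scene tip meas",sc,"from ring",tipT.round(1),"from rack",pr.round(1))
o=get_obs();Rm=R.from_rotvec(o["tool_rot"]).as_matrix();print(Rm.round(3))
for n,p in(("pA",(290/4+190,50/4+170)),("red",(443/4+190,55/4+170)),("pB",(329/4+190,394/4+170))):print(n,plane("top",*p,.12).round(3))
```

```text
40 ring [250. 227.] 16.97 P [0.5694 0.0475] rack pred [0.5718 0.0508] scene tip meas (287.9, 175) from ring [285.8 173. ] from rack [287.6 173. ]
-40 ring [280. 224.] 16.97 P [ 0.5776 -0.0304] rack pred [ 0.5794 -0.0288] scene tip meas (260.9, 186.8) from ring [259.3 185.3] from rack [260.3 185.5]
-120 ring [310. 221.] 16.97 P [ 0.5859 -0.1086] rack pred [ 0.5871 -0.1084] scene tip meas (231.8, 200.6) from ring [230.5 198.6] from rack [230.8 198.9]
[[ 0.903  0.43  -0.001]
 [ 0.43  -0.903  0.002]
 [ 0.    -0.002 -1.   ]]
pA [0.687 0.016 0.12 ]
red [ 0.684 -0.085  0.12 ]
pB [ 0.463 -0.011  0.12 ]
```

Emit:
move_arm(
  deltas=[-0.06,0.483,-0.275,0.0,20,-0.06,0.483,-0.275,0.0,20,-0.06,0.483,-0.275,0.0,20,-0.06,0.483,-0.275,0.0,20,-0.06,0.483,-0.275,0.0,20,-0.06,0.483,-0.275,0.0,20,-0.06,0.483,-0.275,0.0,20,-0.06,0.483,-0.275,0.0,20,-0.06,0.483,-0.275,0.0,20,-0.06,0.483,-0.275,0.0,20],
)

```text
t: 1.1
tool_pos: [0.5546, -0.1523, 0.2554]
tool_rot: [-3.136, -0.15, 0.001]
contact_force: [0.3, -0.6, 0.3]
opening: 0.0398
```

Emit:
move_arm(
  deltas=[-0.06,0.036,-0.041,0.04,0,-0.06,0.036,-0.041,0.065,0,-0.06,0.036,-0.041,0.065,0,-0.06,0.036,-0.041,0.065,0],
)

```text
t: 1.5
tool_pos: [0.5856, -0.1077, 0.1893]
tool_rot: [-3.135, -0.151, 0.006]
contact_force: [0.5, -0.3, 0.2]
opening: 0.0401
```

Run:
```python
from h import *
o=get_obs();print(o["tool_pos"].round(4) if hasattr(o["tool_pos"],'round') else o["tool_pos"])
im=get_image("wrist");cv2.imwrite("pics/w1.png",im[:,:,::-1])
p=camera_params("wrist");print({k:np.round(v,4).tolist() for k,v in p.items()})
```

```text
[ 0.5856 -0.1077  0.1893]
{'camera_matrix': [[325.1923, 0.0, 280.0944], [0.0, 325.1923, 212.9747], [0.0, 0.0, 1.0]], 'tool_from_camera': [[0.0005, 0.9632, 0.269, 0.0678], [1.0, -0.0004, -0.0004, -0.0006], [-0.0003, 0.269, -0.9632, -0.117], [0.0, 0.0, 0.0, 1.0]]}
```

View pics/w1.png

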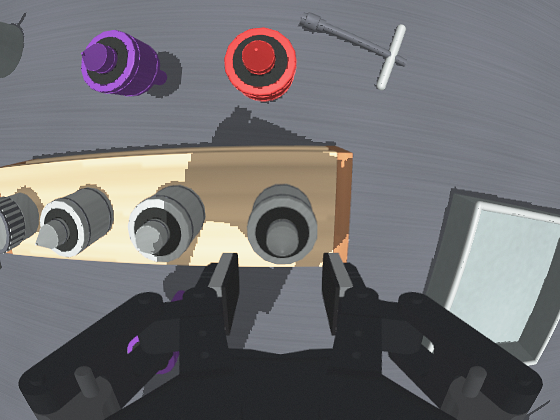

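The wrist view shows centre C at (282,226) between the fingertips, which are at (230,262) and (335,262). Centre B is at (166,226) and A at (76,222). I'll cast these onto z=0.120.

```bash
cat >> h.py <<'E'
def wray(u,v,o):
    p=camera_params("wrist");K=p["camera_matrix"];T=p["tool_from_camera"]
    x,y=u-K[0,2],v-K[1,2];r=np.hypot(x,y);a=r/K[0,0]
    d=np.array([np.sin(a)*x/r,-np.sin(a)*y/r,-np.cos(a)])
    W=R.from_rotvec(o["tool_rot"]).as_matrix()
    return W@T[:3,3]+o["tool_pos"],W@T[:3,:3]@d
def wplane(u,v,z,o):
    q,d=wray(u,v,o);return q+d*(z-q[2])/d[2]
E
python3 - <<'E'
from h import *
o=get_obs()
im=cv2.imread("pics/w1.png");g=cv2.cvtColor(im,6)
# C: rim extents at z=.120 (rim left,right)
for n,p in (("Cl",(247,230)),("Cr",(317,230)),("Cbot",(283,266)),("Bl",(130,228)),("Br",(190,222)),("Al",(41,222))):print(n,wplane(*p,.12,o).round(4))
# dark ring of C (recess) centroid
m=(g<75).astype(np.uint8);m[:175]=0;m[262:]=0;m[:,:40]=0;m[:,320:]=0
n,l,s,c=cv2.connectedComponentsWithStats(m)
for i in range(1,n):
    if s[i,4]>80: print(s[i],wplane(s[i,0]+s[i,2]/2,s[i,1]+s[i,3]/2,.12,o).round(4))
E
```

```text
Cl [ 0.5888 -0.0874  0.12  ]
Cr [ 0.5929 -0.1301  0.12  ]
Cbot [ 0.5669 -0.1117  0.12  ]
Bl [ 0.5818 -0.0093  0.12  ]
Br [ 0.5903 -0.0513  0.12  ]
Al [0.5774 0.0706 0.12  ]
[ 256  207   53   51 1176] [ 0.5893 -0.1092  0.12  ]
[ 44 209  34  42 583] [0.5735 0.0506 0.12  ]
[135 208  46  48 899] [ 0.5813 -0.0296  0.12  ]
```

Emit:
move_arm(
  deltas=[-0.06,0.003,0.002,0.02,0,-0.06,0.003,0.002,0.042,0,-0.06,0.003,0.002,0.042,0,-0.06,0.003,0.002,0.042,0],
)

```text
t: 1.95
tool_pos: [0.5899, -0.1114, 0.151]
tool_rot: [-3.138, -0.147, -0.002]
contact_force: [0.0, -0.7, 0.3]
opening: 0.0403
```

Emit:
move_arm(
  deltas=[-0.06,0,0.004,0,0,-0.06,0,0.009,0,0,-0.06,0,0.009,0,0,-0.06,0,0.009,0,0],
)

```text
t: 2.35
tool_pos: [0.5915, -0.1202, 0.1523]
tool_rot: [-3.137, -0.147, -0.005]
contact_force: [0.3, 3.8, 2.1]
opening: 0.0402
```

Run:
```python
from h import *
o=get_obs();print(o["tool_pos"].round(4),o["contact_force"].round(2))
im=get_image("wrist");cv2.imwrite("pics/w2.png",cv2.resize(im[150:350,170:400,::-1],None,fx=3,fy=3))
```

```text
[ 0.5915 -0.1202  0.1523] [0.27 3.78 2.13]
```

View pics/w2.png

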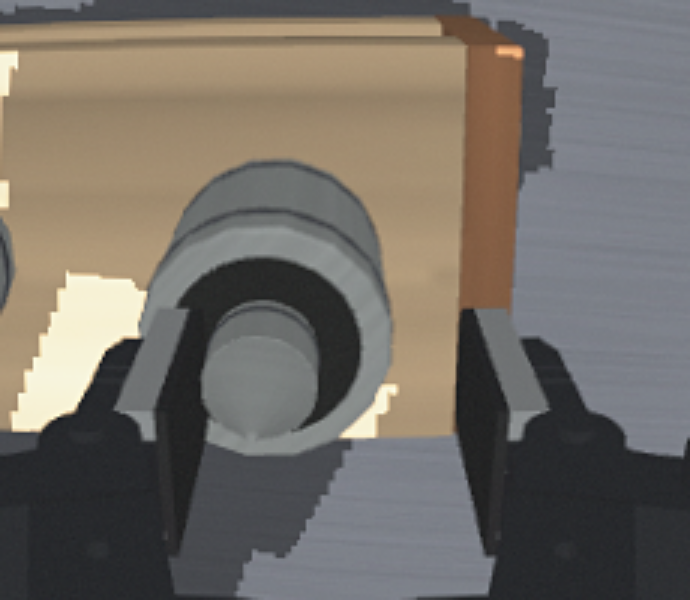

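The finger touches nose C at about -y 9 mm of travel, with 3.8 N at contact. The nose at (262,375) in the crop shows no lean. I'll ease 1 mm further.

Emit:
move_arm(
  deltas=[-0.06,0,0.001,0,0,-0.06,0,0.001,0,0],
)

```text
t: 2.6
tool_pos: [0.5914, -0.1209, 0.152]
tool_rot: [-3.137, -0.148, -0.004]
contact_force: [-0.6, 4.0, 2.9]
opening: 0.0404
```

Emit:
move_arm(
  deltas=[-0.06,0,0.0015,0,0,-0.06,0,0.0015,0,0],
)

```text
t: 2.8
tool_pos: [0.5915, -0.1216, 0.152]
tool_rot: [-3.135, -0.148, -0.004]
contact_force: [-0.2, 5.4, 4.0]
opening: 0.0399
```

Emit:
move_arm(
  deltas=[-0.06,-0.001,-0.012,0,0,-0.06,-0.001,-0.012,0.008,0,-0.06,-0.001,-0.012,0.008,0,-0.06,-0.001,-0.017,0.008,0,-0.06,-0.001,-0.02,0.008,0,-0.06,-0.001,-0.02,0.008,0],
)

```text
t: 3.4
tool_pos: [0.5883, -0.1014, 0.1436]
tool_rot: [-3.135, -0.149, -0.002]
contact_force: [-0.0, 1.2, 0.8]
opening: 0.0404
```

Emit:
move_arm(
  deltas=[-0.06,0,-0.001,0,0,-0.06,0,-0.0015,0,0,-0.06,0,-0.0015,0,0],
)

```text
t: 3.7
tool_pos: [0.5882, -0.1, 0.1436]
tool_rot: [-3.135, -0.149, -0.003]
contact_force: [-0.4, -0.3, 1.9]
opening: 0.0403
```

Emit:
move_arm(
  deltas=[-0.06,0,-0.001,0,0,-0.06,0,-0.002,0,0,-0.06,0,-0.002,0,0],
)

```text
t: 4.0
tool_pos: [0.588, -0.0978, 0.1436]
tool_rot: [-3.135, -0.149, -0.002]
contact_force: [-0.5, -0.3, 0.5]
opening: 0.04
```

Emit:
move_arm(
  deltas=[-0.06,0,-0.001,0,0,-0.06,0,-0.001,0,0],
)

```text
t: 4.2
tool_pos: [0.5879, -0.0973, 0.1437]
tool_rot: [-3.136, -0.149, -0.003]
contact_force: [-0.1, -3.5, 0.1]
opening: 0.0401
```

C is sound: the force rises to 3.5–5 N within about 1 mm of contact on both sides. Moving on to centre B.

Emit:
move_arm(
  deltas=[-0.06,0,0.008,-0.01,0,-0.06,0,0.01,-0.05,0,-0.06,0,0.01,-0.05,0,-0.06,0,-0.03,-0.05,0,-0.06,0,-0.068,-0.05,0,-0.06,0,-0.068,-0.05,0,-0.06,0,-0.068,-0.04,0,-0.06,0,-0.068,0,0,-0.06,0,-0.068,0,0],
)

```text
t: 5.1
tool_pos: [0.583, -0.0303, 0.1438]
tool_rot: [-3.135, -0.146, -0.008]
contact_force: [-0.2, -0.3, 0.4]
opening: 0.0402
```

Emit:
move_arm(
  deltas=[-0.06,0,0.005,0,0,-0.06,0,0.009,0,0,-0.06,0,0.009,0,0],
)

```text
t: 5.4
tool_pos: [0.5838, -0.0399, 0.1436]
tool_rot: [-3.134, -0.144, -0.007]
contact_force: [0.2, 3.2, 0.7]
opening: 0.0403
```

Emit:
move_arm(
  deltas=[-0.06,0,0.001,0,0,-0.06,0,0.001,0,0,-0.06,0,0.001,0,0],
)

```text
t: 5.7
tool_pos: [0.5839, -0.0406, 0.1438]
tool_rot: [-3.133, -0.144, -0.008]
contact_force: [0.2, 5.0, 3.7]
opening: 0.0397
```

Emit:
move_arm(
  deltas=[-0.06,0,0.001,0,0,-0.06,0,0.001,0,0,-0.06,0,0.001,0,0],
)

```text
t: 6.0
tool_pos: [0.5839, -0.041, 0.1439]
tool_rot: [-3.132, -0.144, -0.008]
contact_force: [-1.0, 6.1, 4.0]
opening: 0.0403
```

Emit:
move_arm(
  deltas=[-0.06,-0.001,-0.01,0,0,-0.06,-0.002,-0.018,0,0,-0.06,-0.002,-0.021,0,0,-0.06,-0.002,-0.021,0,0],
)

```text
t: 6.4
tool_pos: [0.5797, -0.0198, 0.1437]
tool_rot: [-3.132, -0.145, -0.007]
contact_force: [-0.3, 1.1, 0.9]
opening: 0.0402
```

Emit:
move_arm(
  deltas=[-0.06,0,-0.001,0,0,-0.06,0,-0.0015,0,0,-0.06,0,-0.0015,0,0],
)

```text
t: 6.7
tool_pos: [0.5795, -0.0184, 0.1437]
tool_rot: [-3.132, -0.145, -0.007]
contact_force: [0.1, 0.1, 2.1]
opening: 0.0401
```

Emit:
move_arm(
  deltas=[-0.06,0,-0.001,0,0,-0.06,0,-0.001,0,0,-0.06,0,-0.001,0,0],
)

```text
t: 7.0
tool_pos: [0.5795, -0.0178, 0.1437]
tool_rot: [-3.133, -0.145, -0.007]
contact_force: [-0.0, -1.6, 0.5]
opening: 0.0401
```

Emit:
move_arm(
  deltas=[-0.06,0,-0.001,0,0,-0.06,0,-0.001,0,0,-0.06,0,-0.001,0,0],
)

```text
t: 7.3
tool_pos: [0.5795, -0.0172, 0.1439]
tool_rot: [-3.134, -0.145, -0.007]
contact_force: [-0.5, -4.3, 0.6]
opening: 0.0405
```

Emit:
move_arm(
  deltas=[-0.06,0,-0.001,0,0,-0.06,0,-0.001,0,0,-0.06,0,-0.001,0,0],
)

```text
t: 7.6
tool_pos: [0.5795, -0.0165, 0.1441]
tool_rot: [-3.134, -0.145, -0.008]
contact_force: [0.9, -5.9, 1.6]
opening: 0.0399
```

B is sound too. Moving on to centre A.

Emit:
move_arm(
  deltas=[-0.06,0,0.008,-0.01,0,-0.06,0,0.01,-0.05,0,-0.06,0,0.01,-0.05,0,-0.06,0,-0.03,-0.05,0,-0.06,0,-0.068,-0.05,0,-0.06,0,-0.068,-0.05,0,-0.06,0,-0.068,-0.04,0,-0.06,0,-0.068,0,0,-0.06,0,-0.068,0,0],
)

```text
t: 8.5
tool_pos: [0.5745, 0.0505, 0.144]
tool_rot: [-3.134, -0.143, -0.012]
contact_force: [-0.7, -1.0, 0.5]
opening: 0.0401
```

Emit:
move_arm(
  deltas=[-0.06,0,0.005,0,0,-0.06,0,0.009,0,0,-0.06,0,0.009,0,0],
)

```text
t: 8.8
tool_pos: [0.5752, 0.0403, 0.1435]
tool_rot: [-3.134, -0.141, -0.011]
contact_force: [0.2, -0.1, 0.4]
opening: 0.0403
```

Emit:
move_arm(
  deltas=[-0.06,0,0.001,0,0,-0.06,0,0.0015,0,0,-0.06,0,0.0015,0,0],
)

```text
t: 9.1
tool_pos: [0.5753, 0.0387, 0.1435]
tool_rot: [-3.135, -0.141, -0.011]
contact_force: [0.3, 0.6, 1.7]
opening: 0.0401
```

Emit:
move_arm(
  deltas=[-0.06,0,0.001,0,0,-0.06,0,0.0015,0,0,-0.06,0,0.0015,0,0],
)

```text
t: 9.4
tool_pos: [0.5754, 0.0372, 0.1435]
tool_rot: [-3.135, -0.141, -0.011]
contact_force: [0.3, 1.3, 1.7]
opening: 0.0403
```

Emit:
move_arm(
  deltas=[-0.06,0,0.001,0,0,-0.06,0,0.0015,0,0,-0.06,0,0.0015,0,0],
)

```text
t: 9.7
tool_pos: [0.5755, 0.0358, 0.1435]
tool_rot: [-3.134, -0.141, -0.01]
contact_force: [0.8, 2.1, 2.3]
opening: 0.0399
```

Run:
```python
from h import *
o=get_obs();print(o["tool_pos"].round(4),o["contact_force"].round(2))
im=get_image("wrist");cv2.imwrite("pics/w3.png",cv2.resize(im[150:350,170:400,::-1],None,fx=3,fy=3))
```

```text
[0.5755 0.0358 0.1435] [0.79 2.15 2.33]
```

View pics/w3.png

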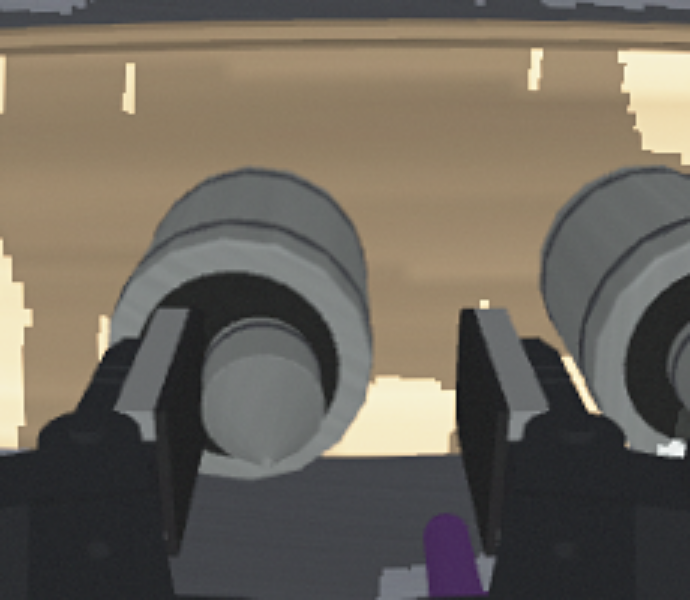

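A's nose leans: in the crop the nose is at (264,410) while its ring is centred near (245,350). It took 3.7 mm past contact at only about 2 N, so A looks worn. Now the other side.

Emit:
move_arm(
  deltas=[-0.06,-0.001,-0.01,0,0,-0.06,-0.002,-0.02,0,0,-0.06,-0.002,-0.025,0,0,-0.06,-0.002,-0.026,0,0,-0.06,-0.002,-0.026,0,0],
)

```text
t: 10.25
tool_pos: [0.571, 0.0621, 0.1436]
tool_rot: [-3.134, -0.142, -0.01]
contact_force: [-0.3, 0.9, 2.9]
opening: 0.04
```

Emit:
move_arm(
  deltas=[-0.06,0,-0.0015,0,0,-0.06,0,-0.0025,0,0,-0.06,0,-0.0025,0,0],
)

```text
t: 10.55
tool_pos: [0.5709, 0.0645, 0.1436]
tool_rot: [-3.134, -0.142, -0.01]
contact_force: [0.5, 0.4, 2.1]
opening: 0.0402
```

Emit:
move_arm(
  deltas=[-0.06,0,-0.001,0,0,-0.06,0,-0.0015,0,0,-0.06,0,-0.0015,0,0],
)

```text
t: 10.85
tool_pos: [0.5708, 0.0659, 0.1436]
tool_rot: [-3.134, -0.141, -0.01]
contact_force: [1.3, -2.1, 1.6]
opening: 0.0404
```

The total swing on A is about 8 mm at 2 N or less, against about 2 mm on the others. A is worn, so I'll straddle its housing and grip it.

Emit:
move_arm(
  deltas=[0.41,0.001,0.015,0,0,0.41,0.001,0.015,0,0,0.41,0.001,0.015,0,0,0.41,0.001,0.015,0,0,0.41,0.001,0.015,0,0],
)

```text
t: 11.35
tool_pos: [0.573, 0.0512, 0.1434]
tool_rot: [-3.134, -0.141, -0.01]
contact_force: [0.4, 0.4, -0.8]
opening: 0.06
```

Emit:
move_arm(
  deltas=[0.41,0,0,0.015,0,0.41,0,0,0.0325,0,0.41,0,0,0.0325,0,0.41,0,0,0.0325,0],
)

```text
t: 11.75
tool_pos: [0.5725, 0.0515, 0.1098]
tool_rot: [-3.134, -0.142, -0.007]
contact_force: [0.6, -0.4, 0.1]
opening: 0.0602
```

Close at a modest 30 N, then lift.

Emit:
move_arm(
  deltas=[-0.1,0,0,0,0,-0.1,0,0,0,0,-0.1,0,0,0,0,-0.1,0,0,0,0,-0.1,0,0,0,0,-0.1,0,0,0,0],
  force=40,
)

```text
t: 12.35
tool_pos: [0.5732, 0.0512, 0.1107]
tool_rot: [-3.134, -0.142, -0.009]
contact_force: [1.3, -3.4, 4.3]
opening: 0.0431
```

Emit:
move_arm(
  deltas=[-0.1,0,0,-0.03,0,-0.1,0,0,-0.06,0,-0.1,0,0,-0.09,0,-0.1,0,0,-0.13,0,-0.1,0,0,-0.16,0,-0.1,0,0,-0.16,0,-0.1,0,0,-0.16,0],
)

```text
t: 13.05
tool_pos: [0.5713, 0.0509, 0.2683]
tool_rot: [-3.133, -0.142, -0.004]
contact_force: [-0.7, -0.2, -8.9]
opening: 0.0429
```

Lifted with the grip holding (-8.9 N). Next I'll carry it high over to just outside the tray's far wall. There I'll lay it down by drawing the shank over the wall's rim, since the tool can't tilt.

Emit:
move_arm(
  deltas=[-0.1,0,0.02,-0.03,0,-0.1,0.005,0.06,-0.03,0,-0.1,0.01,0.1,-0.03,0,-0.1,0.015,0.14,-0.03,0,-0.1,0.02,0.18,-0.03,0,-0.1,0.03,0.22,-0.03,0,-0.1,0.035,0.26,-0.03,0,-0.1,0.04,0.3,-0.03,0,-0.1,0.045,0.34,-0.03,0,-0.1,0.05,0.38,-0.03,0],
  force=30,
)

```text
t: 14.05
tool_pos: [0.6542, -0.3237, 0.2901]
tool_rot: [-3.128, -0.142, 0.007]
contact_force: [0.6, -0.6, -6.0]
opening: 0.0431
```

Run:
```python
from h import *
o=get_obs();T=R.from_rotvec(o["tool_rot"]).as_matrix();print(o["tool_pos"].round(4),T.round(3).tolist(),o["q"].round(2))
d=np.array([.665,-.385,.16])-o["tool_pos"];print("to staging",(T.T@d).round(4))
im=get_image("top");t=cv2.imread("pics/top0.png")
# tray inner/outer edges from the start picture: bright rim profile along column 408 and row 255
g=cv2.cvtColor(t,6);print([ (i,int(g[i,408])) for i in range(208,226)],[ (i,int(g[i,408])) for i in range(284,298)])
for p in((408,217),(408,292),(370,255),(445,255)):print(p,plane("top",*p,.05).round(4))
cv2.imwrite("pics/top1.png",im[:,:,::-1])
```

```text
[ 0.6542 -0.3237  0.2901] [[0.996, 0.09, -0.005], [0.09, -0.996, 0.01], [-0.004, -0.011, -1.0]] [-0.56  0.28  1.3   0.01  1.57  0.92]
to staging [0.0057 0.0634 0.1294]
[(208, 104), (209, 103), (210, 102), (211, 104), (212, 104), (213, 101), (214, 99), (215, 103), (216, 120), (217, 189), (218, 202), (219, 131), (220, 82), (221, 153), (222, 179), (223, 180), (224, 179), (225, 184)] [(284, 189), (285, 188), (286, 189), (287, 141), (288, 75), (289, 141), (290, 209), (291, 208), (292, 143), (293, 98), (294, 104), (295, 100), (296, 100), (297, 102)]
(408, 217) [ 0.6044 -0.3891  0.05  ]
(408, 292) [ 0.3984 -0.3826  0.05  ]
(370, 255) [ 0.4985 -0.2804  0.05  ]
(445, 255) [ 0.4994 -0.4886  0.05  ]
```

Emit:
move_arm(
  deltas=[-0.1,0.006,0.03,0,0,-0.1,0.006,0.055,0.03,0,-0.1,0.006,0.055,0.07,0,-0.1,0.006,0.055,0.11,0,-0.1,0.006,0.055,0.15,0,-0.1,0.006,0.055,0.169,0,-0.1,0.006,0.055,0.169,0,-0.1,0.006,0.055,0.169,0],
)

```text
t: 14.9
tool_pos: [0.6641, -0.3841, 0.1195]
tool_rot: [-3.134, -0.134, 0.007]
contact_force: [0.7, -0.8, -5.7]
opening: 0.0429
```

Emit:
move_arm(
  deltas=[-0.1,-0.03,0,0,0,-0.1,-0.048,0,0,0,-0.1,-0.058,0,0,0,-0.1,-0.066,0,0,0,-0.1,-0.075,0,0.002,0,-0.1,-0.084,0,0.006,0,-0.1,-0.084,0,0.006,0],
)

```text
t: 15.6
tool_pos: [0.5835, -0.3932, 0.119]
tool_rot: [3.137, 0.134, 0.008]
contact_force: [4.9, -1.8, -0.0]
opening: 0.0431
```

Run:
```python
from h import *
o=get_obs();print(o["tool_pos"].round(4),o["contact_force"].round(1),o["wrist_torque"].round(2),o["opening"])
im=get_image("scene");w=get_image("wrist")
a=cv2.resize(im[170:330,20:200,::-1],(450,400));b=cv2.resize(w[100:420,60:500,::-1],(350,255))
c=np.zeros((400,800,3),np.uint8);c[:,:450]=a;c[:255,450:]=b;cv2.imwrite("pics/tilt1.png",c)
```

```text
[ 0.5835 -0.3932  0.119 ] [ 4.9 -1.8 -0. ] [-0.32 -1.25 -0.05] 0.04309559349611927
```

View pics/tilt1.png

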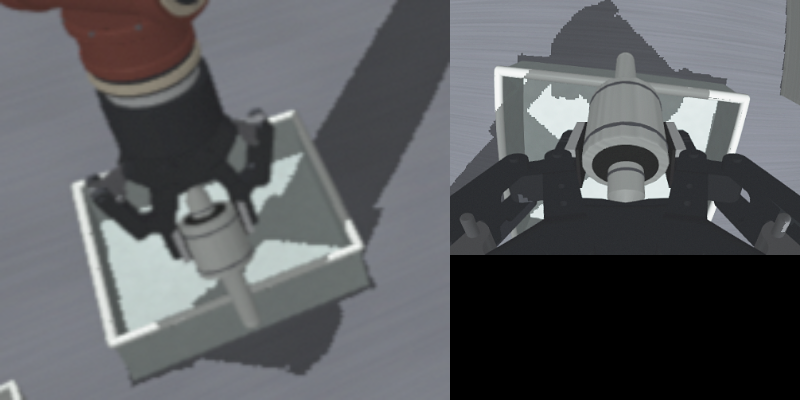

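The tilt is working: the shank (245,310) leans over the wall rim with the housing inside. I'll keep drawing it in and lowering.

Emit:
move_arm(
  deltas=[-0.1,-0.009,0,0.004,0,-0.1,-0.018,0,0.009,0,-0.1,-0.026,0,0.016,0,-0.1,-0.034,0,0.023,0,-0.1,-0.042,0,0.031,0,-0.1,-0.048,0,0.038,0,-0.1,-0.053,0,0.044,0,-0.1,-0.057,0,0.05,0,-0.1,-0.057,0,0.05,0],
)

```text
t: 16.6
tool_pos: [0.5252, -0.3975, 0.0665]
tool_rot: [-3.138, -0.134, -0.0]
contact_force: [0.6, 0.0, -3.6]
opening: 0.043
```

Run:
```python
from h import *
o=get_obs();print(o["tool_pos"].round(4),o["contact_force"].round(1),o["wrist_torque"].round(2),o["opening"])
im=get_image("scene");w=get_image("wrist")
a=cv2.resize(im[170:330,20:200,::-1],(450,400));b=cv2.resize(w[100:420,60:500,::-1],(350,255))
c=np.zeros((400,800,3),np.uint8);c[:,:450]=a;c[:255,450:]=b;cv2.imwrite("pics/tilt2.png",c)
```

```text
[ 0.5252 -0.3975  0.0665] [ 0.6  0.  -3.6] [-0.08 -0.12 -0.03] 0.042985157011504155
```

View pics/tilt2.png

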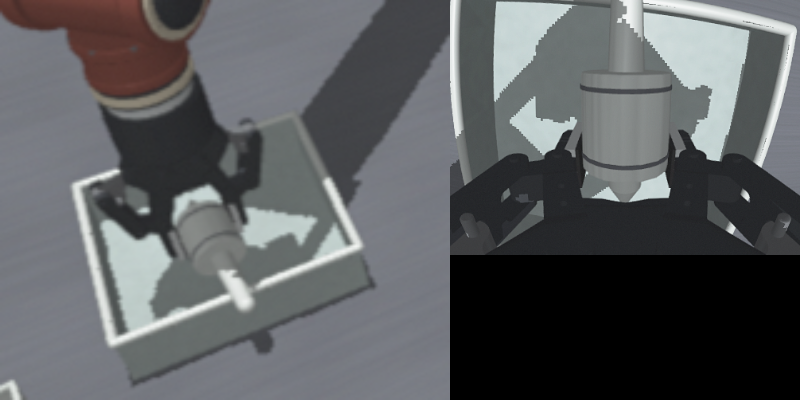

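It's nearly horizontal, with the shank (235,290) just over the rim. Now I'll move it clear inside and lower it.

Emit:
move_arm(
  deltas=[-0.1,-0.02,0,0,0,-0.1,-0.04,0,0,0,-0.1,-0.047,0,0,0,-0.1,-0.047,0,0.012,0,-0.1,-0.047,0,0.024,0,-0.1,-0.047,0,0.028,0,-0.1,-0.047,0,0.028,0],
)

```text
t: 17.4
tool_pos: [0.4783, -0.4004, 0.0373]
tool_rot: [-3.136, -0.135, 0.003]
contact_force: [-0.1, -0.4, -6.4]
opening: 0.0432
```

Emit:
move_arm(
  deltas=[-0.1,0,0,0.003,0,-0.1,0,0,0.005,0,-0.1,0,0,0.005,0],
)

```text
t: 17.7
tool_pos: [0.4785, -0.4004, 0.0322]
tool_rot: [-3.135, -0.136, 0.003]
contact_force: [-0.4, -0.2, -6.7]
opening: 0.0431
```

Emit:
move_arm(
  deltas=[-0.1,0,0,0.001,0,-0.1,0,0,0.002,0,-0.1,0,0,0.002,0],
)

```text
t: 18.0
tool_pos: [0.4784, -0.4007, 0.031]
tool_rot: [-3.136, -0.136, 0.004]
contact_force: [-3.7, 0.5, -0.3]
opening: 0.0431
```

Floor contact: the load is now carried by the tray. I'll open gently and rise straight up.

Emit:
move_arm(
  deltas=[0.1,0,0,0,0,0.25,0,0,0,0,0.35,0,0,0,0,0.35,0,0,0,0,0.35,0,0,0,0,0.35,0,0,0,0],
)

```text
t: 18.6
tool_pos: [0.4786, -0.4008, 0.0311]
tool_rot: [-3.136, -0.136, 0.003]
contact_force: [1.0, 0.3, 0.1]
opening: 0.0574
```

Emit:
move_arm(
  deltas=[0.35,0,0,-0.03,0,0.35,0,0,-0.07,0,0.35,0,0,-0.12,0,0.35,0,0,-0.17,0,0.35,-0.03,0.05,-0.2,0,0.35,-0.06,0.1,-0.2,0,0.35,-0.1,0.15,-0.2,0,0.35,-0.1,0.15,-0.2,0],
)

```text
t: 19.4
tool_pos: [0.3908, -0.5617, 0.2315]
tool_rot: [-3.138, -0.134, 0.003]
contact_force: [-1.0, 0.5, -0.2]
opening: 0.0574
```

Run:
```python
from h import *
o=get_obs();print(o["t"],o["tool_pos"].round(4),o["contact_force"].round(1))
a=get_image("top")[160:310,180:470,::-1];b=get_image("scene")[140:340,40:370,::-1]
c=np.zeros((600,800,3),np.uint8);c[:300,:580]=cv2.resize(a,(580,300));c[300:,:495]=cv2.resize(b,(495,300));cv2.imwrite("pics/end.png",c)
```

```text
19.4 [ 0.3908 -0.5617  0.2315] [-1.   0.5 -0.2]
```

View pics/end.png

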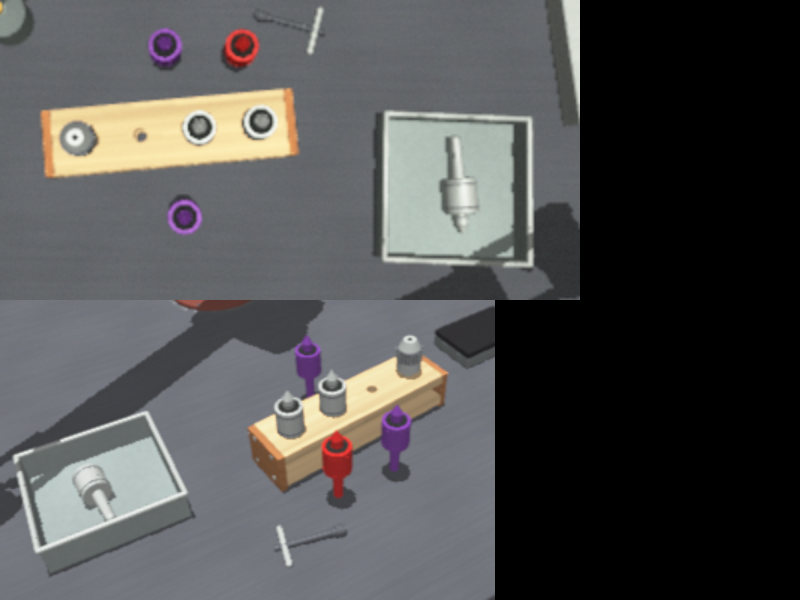

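The final picture shows the worn centre on its side in the tray at (460,185). B and C are upright in the rack at (199,127) and (260,122), and the chuck, key and look-alikes are where they were. Handing in.

```bash
python3 -c "
from station import *
print(order.finish_job(),get_obs()['t'])"
```

```text
the job is handed in; nothing more can be done
the job is handed in; nothing more can be done
```

One of the three live centres was worn: the one next to the drill chuck. It now lies on its side in the scrap tray, and I handed the job in just after 19.4 s.

- **Worn centre:** its nose rocked about 8 mm in total on a push of about 2 N, and the wrist camera showed it leaning. I lifted it out by the housing and tipped it by drawing its shank over the tray's rim, because the tool can't tilt. Then I lowered it to the tray floor and let go.
- **Sound centres:** the other two gave only about 1–2.5 mm in total, with the force rising to 3.5–6 N soon after contact, so I left them seated. I read forces only at the end of each move. The highest on any nose was about 7 N, under the 12 N limit.
- **Last check:** the final top and scene pictures showed the worn centre flat in the tray and the two sound ones upright in the rack. The drill chuck, chuck key and red and purple look-alikes had not visibly moved. The gauge case and oil can were mostly outside that view, but the arm never went near them.
- **What disagreed:**
  - The top and wrist cameras differed by 2–3 mm on the centres' positions. The touch contacts agreed with the wrist camera.
  - The first push on one of the sound centres touched near the cone rather than the middle of the collar, so I lowered the fingers for the later pushes.

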